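Roll a mailing tube onto the flush scale and print its weight

TASK

Weigh the cardboard mailing tube lying on the packing deck: with your fingertips on top of it, roll it along the deck until it lies squarely across the middle of the steel weighing plate, take your hand off and let it come to rest. Only then press the big print key of the scale terminal right down and let it up again. The tube is only rolled from its top, never lifted or pushed from behind; leave it on the plate, and leave the two small keys and everything else alone.

Things in the scene. Friction and masses are not known exactly. Their poses are not given: they have to be found in the camera images.
- tube: closed cardboard mailing tube, 100 diameter, 220 long, 0.35 to 0.7 kg, lying across the deck left or right of the weighing plate; its top is 140 above the bench. Origin on its axis at mid length, x along the tube; y and z turn as it rolls. Rolls freely, stops within a few cm if let go slowly. Fingertips pressed on its top (5 to 10 N) carry the top along: the tube then travels half as far as they do
- plate: stainless weighing plate of the scale, 260 along its x (parallel to the tube) by 200 along its y (the way the tube rolls), let flush into the deck with a 3 gap all round; it does not move. Origin at the centre of the plate on bench level; the plate's top face is 40 above the origin, level with the deck
- deck: plywood packing deck, 360 along its x by 520 along its y, 40 high, standing on the bench, fixed, with the plate in its middle (same centre and axes as the plate). Origin at the centre of its underside, on bench level. Its y axis is the way the tube rolls
- terminal: grey scale terminal fixed on the bench left of the deck: key ledge 150 deep (x) by 180 wide (y), 45 high; display hump with ticket printer along its far side, 103 high, beginning 59 beyond the middle of the keys. Origin at the centre of its underside; its front faces -x. Seen from the front the big print key is at the right (-y), the two small keys at the left
- print_key (a joint): the print key, the one big white key, 36 by 44: 0 up, 0.005 m fully down; spring return, about 5 N to press fully
- print_key_top (a point): middle of the top face of the print key, 54 above the bench when it is up; x and y axes as the terminal's
- zero_key (a joint): small 18 by 18 white key in the middle of the ledge, 72 to the left of the print key; 0 up, 0.005 m down; not to be pressed
- tare_key (a joint): small 18 by 18 white key at the left end of the ledge, 108 to the left of the print key; 0 up, 0.005 m down; not to be pressed
- carton: small cardboard carton, 150 by 66 and 60 high, standing on the deck on the other side of the plate from the tube; origin at the centre of its underside; its x (150) lies along the tube's direction
- coupling: short grey plastic conduit coupling, 33 diameter, 45 high, standing on the far rim of the deck beyond the plate; origin at the centre of its underside
- tape_roll: roll of packing tape lying flat on the bench right of the deck, 110 diameter, 48 high; origin at the centre of its underside
- cement_tin: steel tin with paper label standing on the bench right of the deck, 68 diameter, 95 high; origin at the centre of its underside
- wall_box: open galvanised wall box on the bench left of the deck, 55 by 80 by 42 high; origin at the centre of its underside
- box_knife: grey box knife lying on the bench right of the deck, about 140 long, 16 high; origin under its handle
- lamp_carton: white lamp carton standing on the bench at the left rear, 55 by 55 by 100 high; origin at the centre of its underside

How it is judged:
On the way, in this order (a step that is already met when the one before it is completed fails the run):
1. the tube lies still and untouched, squarely across the middle of the weighing plate (y of tube in the frame of plate between -0.025 and 0.025 m and x of tube in the frame of plate between -0.022 and 0.022 m and angle between the x axis of tube and the x axis of plate, either way round below 0.15 rad and contact force between tube and plate above 1 N and linear speed of tube below 0.01 m/s and angular speed of tube below 0.15 rad/s and contact force between the fingers and tube below 0.05 N), for 0.3 s.
2. the print key is pressed right down while the tube lies on the plate (y of tube in the frame of plate between -0.025 and 0.025 m and x of tube in the frame of plate between -0.022 and 0.022 m and angle between the x axis of tube and the x axis of plate, either way round below 0.15 rad and contact force between tube and plate above 1 N and value of joint print_key above 0.0038 m), for 0.05 s.
At the end, for the whole second after the job is handed in: The tube lies at rest on the weighing plate, its middle within 25 mm of the plate's middle in the rolling direction and within 22 mm lengthwise, square to within 0.15 rad; the print key has been pressed down (over 3.8 of 5 mm) after that, and is up again (y of tube in the frame of plate between -0.025 and 0.025 m and x of tube in the frame of plate between -0.022 and 0.022 m and angle between the x axis of tube and the x axis of plate, either way round below 0.15 rad and contact force between tube and plate above 1 N and linear speed of tube below 0.01 m/s and angular speed of tube below 0.15 rad/s and value of joint print_key below 0.001 m); the robot touches nothing.
It fails at once if the tube is lifted (over 15 mm above where it rolls) (height (world z) of tube above 0.105 m).
It fails at once if the tube is pushed or pinched from the side instead of on its top (touched with the fingertips reaching some 30 mm or more below its top) (contact force between any of the fingers, the arm and tube above 0.5 N and height (world z) of the grasp point below 0.128 m).
It fails at once if the print key is pressed while the tube does not lie on the plate as asked (value of joint print_key above 0.003 m and not (y of tube in the frame of plate between -0.025 and 0.025 m and x of tube in the frame of plate between -0.022 and 0.022 m and angle between the x axis of tube and the x axis of plate, either way round below 0.15 rad and contact force between tube and plate above 1 N)).
It fails at once if one of the two small keys is pressed (value of joint any of zero_key, tare_key above 0.002 m).
It fails at once if another thing on the bench or deck is moved over 20 mm (distance of any of carton, coupling, tape_roll, cement_tin, wall_box, box_knife, lamp_carton from where it was at the start of the episode above 0.02 m).
It also fails if it takes over 72 s, if anything falls off the work surface, if the arm or the gripper's body presses on something with over 40 N, if the wrist force passes 120 N, or if a joint passes its speed limit or range.

ROBOT

A 7-joint arm with a two-finger parallel gripper is mounted at the origin on the work surface. World frame = base frame: x ahead of the robot, y to its left, z up, the work surface at z = 0. Lengths are in m, angles in rad, forces in N, time in s.
With the tool pointing down it reaches from about 0.4 to 0.9 m from the base axis. Payload 5.5 kg.
Tool frame: the origin (TCP) lies on the centre line of the jaws, within the pads' length; the fingertips stand 11 mm ahead of it and the grasp point (between the pads) lies 8 mm behind it (bot.tip_reach is the distance from the TCP to the fingertips, in m); z points along the fingers, y is the line along which they close (so a half turn about z gives the same grasp; the last joint's range is limited). The gripper opens to 85 mm and grips with 20 to 120 N. Pads are 22 mm wide; open, the fingers measure 114 mm over their backs; the gripper's body (76 mm by 85 mm) begins 54 mm behind the grasp point. The pads swing forward as they close: fully open they stand 13 mm farther back than shut.
Start: joints at [-0.997, 0.501, -0.427, 1.55, 0.221, 1.138, -0.21], TCP at [0.199, 0.619, 0.242] pointing down, gripper open.
Joint ranges: [-2.88, 2.88], [-0.31, 2.03], [-1.54, 1.56], [0.2, 2.42], [-1.41, 4.55], [0.19, 2.02], [-2.57, 2.57]. Speed limits (rad/s): [2.57, 2.57, 3.14, 3.14, 3.14, 3.14, 3.14].

INTERFACE

Orientations are given as [roll, pitch, yaw] about the fixed x, y, z axes, in that order (R = Rz(yaw) Ry(pitch) Rx(roll)).
In Python, from station import bot gives the robot as it stands.
- The arm moves only by the shell command python3 -m jog 'ROWS' [OPENING] [FORCE]. ROWS is a JSON object of lists of equal length, an entry for each row: "offset": the shift along the tool's x, y, z as a fraction of full scale, a list of three; "angular": the turn, a rotation vector about the tool's x, y, z as a fraction of full scale, a list of three. A call has 1 to 10 rows; each row shifts and turns the commanded pose from where the row before left it, along the tool's axes as they then stand; what a row does not reach is not made up. Full scale, the value 1, is 0.75 m for a shift and 45 degrees for a turn. A row lasts 1/12 s, in which the tool goes at most 41.7 mm and 7.16 degrees, less where a joint would pass 70% of its speed; a pose out of reach is approached as far as the arm can. A call with a number of a shift or a turn outside -1 to 1 is refused whole. A call with a gripper value outside its range is refused whole. OPENING is the gripper command: -1 is shut, 1 is fully open, values between are in proportion, set as the call begins (- or left out, the last holds). The fingers move at their own pace and stop on an object; FORCE is the grip in N (left out, the last holds). Time passes only in rows, so rows that do not move let the fingers close. It gives the time, the measured TCP pose, the force, the opening and the grip force at its end, in the units of the state.
- bot.observe(): the state, without advancing time (a new reading comes with each control period).
- bot.snapshot(name): name is "side" or "top" or "wrist"; returns a dict with "image" (420x560x3 uint8, blue, green, red), "range_z" (420x560 float32, m along the optical axis (not along the pixel's ray), 0 where there is no reading), "camera_matrix" (3x3 intrinsics, pixels), "view" (4x4, takes a point from world to camera coordinates). Camera axes: x right, y down, z forward; pixel columns grow to the right and rows downward; lengths in m; the calibration is good to about 2 mm. A picture is of the moment at which its call begins.
- bot.finish_job(): hands the job in; it is judged then, once.
The state is a dict: "time": time; "joint_positions": joint angles; "dq": joint speeds; "effort": joint torques, N m; "eef_pos": TCP position; "tool_rot": TCP orientation; "wrist_force": force on the tool from outside, world axes, zero at the start; "wrist_torque": the same for the moment, N m; "finger_gap": opening from 0.0 (shut) to 1.0 (fully open); "grasp_force": force on a finger pad.
Only numpy, scipy, OpenCV 4.12 (cv2) and the standard library are available. Lean on these libraries where they do the work, as an engineer would, in place of code of your own. Each camera call takes 0.05 s, during which the arm holds its last target. There are 200 camera calls.

## Working session

There is one attempt and no reset: what is moved stays moved. The work goes in short steps, Python scripts to look and compute and a shell command to move; the robot and the scene stay as the last step left them, time stands still between calls to the robot, and variables do not carry over. Pictures are saved under pics/ and viewed, at most 10 in all, crops included, and the job is handed in when it is done.

```bash
ls; mkdir -p pics; cat > h.py <<'E'
import numpy as np, cv2
from station import bot
def snap(n,save=None):
    s=bot.snapshot(n)
    if save: cv2.imwrite('pics/'+save+'.png',s['image'])
    return s
def cloud(s):
    K=np.array(s['camera_matrix']);T=np.linalg.inv(np.array(s['view']));z=s['range_z']
    v,u=np.indices(z.shape)
    c=np.stack([(u-K[0,2])/K[0,0]*z,(v-K[1,2])/K[1,1]*z,z],-1)
    p=c@T[:3,:3].T+T[:3,3]; p[z<=0]=np.nan
    return p
E
python3 - <<'E'
from h import *
s=snap('top','top1'); np.savez('top1.npz',p=cloud(s),im=s['image'])
s=snap('side','side1'); np.savez('side1.npz',p=cloud(s),im=s['image'])
o=bot.observe(); print(o['time'],o['eef_pos'],o['tool_rot'],o['wrist_force'],o['finger_gap'])
E
```

```text
pics
0.1 [0.198601   0.61826602 0.24135778] [-3.13982181e+00 -8.67014613e-05  2.83087971e+00] [ 0.2600765  -0.0424603  -0.30644338] 1.0018049344164606
```

View pics/top1.png

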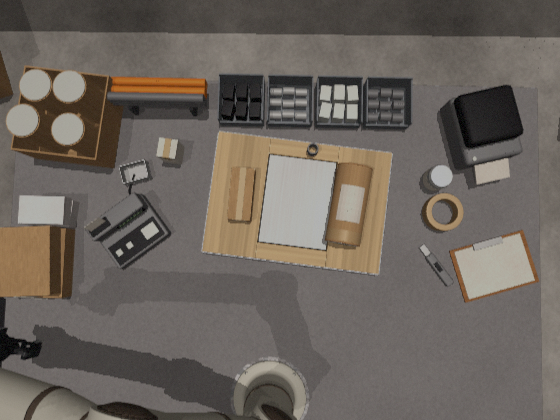

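View pics/side1.png

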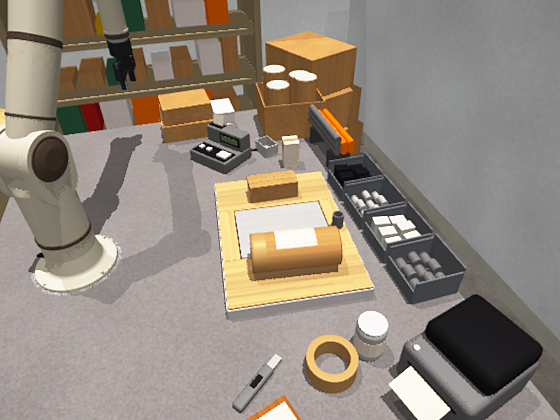

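The top view shows the tube at about (350,205), right of the plate (298,201). The carton is at (241,194), the big print key at (150,231) and the small keys at about (119,252) and (129,244). Next I'll measure the plate, tube, key and carton.

```bash
cat > meas.py <<'E'
from h import *
def rect(p,m,n):
    n_,l,st,c=cv2.connectedComponentsWithStats(m.astype('uint8'))
    k=1+np.argmax(st[1:,4]); q=p[(l==k)&~np.isnan(p[...,0])]
    (cx,cy),(w,h),a=cv2.minAreaRect((q[:,:2]*1000).astype('float32'))
    b=cv2.boxPoints(((cx,cy),(w,h),a)); e=[b[1]-b[0],b[2]-b[1]]; e=max(e,key=np.linalg.norm)
    ang=np.degrees(np.arctan(e[1]/e[0])) if e[0] else 90
    print(n,'c',round(cx),round(cy),'size',round(w),round(h),'long ang',round(ang,1),'z',np.round(np.percentile(q[:,2],[5,50,95])*1000),len(q))
E
python3 - <<'E'
from meas import *
d=np.load('top1.npz');p=d['p'];im=d['im'];z=p[...,2]
hsv=cv2.cvtColor(im,cv2.COLOR_BGR2HSV);S,V=hsv[...,1],hsv[...,2]
u=np.arange(560)[None];v=np.arange(420)[:,None]
R=lambda a,b,c,e:(u>a)&(u<b)&(v>c)&(v<e)
rect(p,R(250,340,140,255)&(S<40)&(abs(z-.04)<.01)&(V>120),'plate')
rect(p,R(195,400,120,280)&(abs(z-.04)<.008),'deck')
rect(p,R(320,380,150,260)&(z>.075),'tube')
rect(p,R(215,265,150,240)&(z>.085),'carton')
for n,b in dict(key=(139,162,218,244),zero=(124,136,237,249),tare=(112,124,246,260)).items(): rect(p,R(*b)&(V>180)&(S<50),n)
rect(p,R(80,145,190,240)&(z>.08),'hump')
rect(p,R(300,325,138,160)&(z>.07),'coupling')
E
```

```text
plate c 578 -69 size 198 262 long ang -6.1 z [34. 40. 45.] 5653
deck c 576 -69 size 526 366 long ang 84.0 z [34. 40. 45.] 16888
tube c 565 -213 size 99 226 long ang -8.9 z [105. 133. 143.] 2850
carton c 590 93 size 67 151 long ang -3.7 z [ 94. 100. 105.] 1239Traceback (most recent call last):
  File "<stdin>", line 10, in <module>
  File "meas.py", line 4, in rect
    k=1+np.argmax(st[1:,4]); q=p[(l==k)&~np.isnan(p[...,0])]
        ~~~~~~~~~^^^^^^^^^^
    return _wrapfunc(a, 'argmax', axis=axis, out=out, **kwds)
    return bound(*args, **kwds)
ValueError: attempt to get argmax of an empty sequence
```

```bash
python3 - <<'E'
from meas import *
print(bot.tip_reach)
d=np.load('top1.npz');p=d['p'];im=d['im'];z=p[...,2]
hsv=cv2.cvtColor(im,cv2.COLOR_BGR2HSV);S,V=hsv[...,1],hsv[...,2]
u=np.arange(560)[None];v=np.arange(420)[:,None]
R=lambda a,b,c,e:(u>a)&(u<b)&(v>c)&(v<e)
for n,b in dict(key=(139,162,218,244),zero=(124,136,237,249),tare=(112,124,246,260)).items():
    print(V[R(*b)].max()); rect(p,R(*b)&(V>.75*V[R(*b)].max()),n)
rect(p,R(80,145,190,240)&(z>.08),'hump')
rect(p,R(300,325,138,160)&(z>.06),'coupling')
# tube axis: ridge fit: per-slice along x, circle top from both flanks
m=R(320,380,150,260)&(z>.06); q=p[m]*1000
a=np.radians(-6.1);X=q[:,:2]@[np.cos(a),np.sin(a)];Y=q[:,:2]@[-np.sin(a),np.cos(a)];Z=q[:,2]
from scipy.optimize import least_squares
f=lambda t:np.hypot(Y-t[0]-t[1]*(X-X.mean()),Z-t[2])-50
r=least_squares(f,[Y.mean(),0,90],loss='soft_l1',f_scale=3)
xm=(np.percentile(X,.5)+np.percentile(X,99.5))/2
yc=r.x[0]+r.x[1]*(xm-X.mean())
print('tube fit',r.x,'xmid,len',xm,np.ptp(np.percentile(X,[.5,99.5])))
pc=np.array([578,-69]);pX=pc@[np.cos(a),np.sin(a)];pY=pc@[-np.sin(a),np.cos(a)]
print('in plate frame',xm-pX,yc-pY,'rad',r.x[1])
print('world',xm*np.cos(a)-yc*np.sin(a),xm*np.sin(a)+yc*np.cos(a))
E
```

```text
0.011
178
key c 482 361 size 37 43 long ang -53.6 z [47. 53. 59.] 181
178
zero c 439 418 size 18 16 long ang 37.6 z [49. 54. 59.] 32
177
tare c 415 447 size 19 17 long ang 32.9 z [45. 50. 56.] 35
hump c 515 449 size 57 175 long ang -52.8 z [ 90. 102. 127.] 1216
coupling c 727 -110 size 31 33 long ang -43.4 z [62. 82. 88.] 76
tube fit [-1.52267371e+02 -4.72707264e-02  9.00769464e+01] xmid,len 583.6423554650535 223.63191040426733
in plate frame 1.5828028338610238 -145.12605161002443 rad -0.04727072637743325
world 564.1521558147562 -213.47253487132969
```

```bash
Z='x'; python3 -m jog '{"offset":[[0,0,0],[0,0,0],[0,0,0],[0,0,0],[0,0,0],[0,0,0],[0,0,0],[0,0,0],[0,0,0],[0,0,0]],"angular":[[0,0,0.15],[0,0,0.15],[0,0,0.15],[0,0,0.15],[0,0,0.15],[0,0,0.15],[0,0,0.15],[0,0,0.15],[0,0,0.15],[0,0,0.15]]}' 0.6
```

```text
time: 0.93
eef_pos: [0.1986, 0.6185, 0.2417]
tool_rot: [-3.141, 0.001, 1.647]
wrist_force: [-0.4, 0.2, 0.1]
finger_gap: 0.803
grasp_force: 0.0
```

```bash
python3 -m jog '{"offset":[[0,0,0],[0,0,0],[-0.044,0.027,0],[-0.044,0.027,0],[-0.044,0.027,0],[-0.044,0.027,0],[-0.044,0.027,0],[-0.044,0.027,0],[-0.044,0.027,0],[-0.044,0.027,0]],"angular":[[0,0,0.147],[0,0,0.147],[0,0,0],[0,0,0],[0,0,0],[0,0,0],[0,0,0],[0,0,0],[0,0,0],[0,0,0]]}'
python3 -m jog '{"offset":[[-0.044,0.027,0],[-0.044,0.027,0],[-0.044,0.027,0],[-0.044,0.027,0],[-0.044,0.027,0],[-0.044,0.027,0],[-0.044,0.027,0],[-0.044,0.027,0],[-0.044,0.027,0],[-0.044,0.027,0]],"angular":[[0,0,0],[0,0,0],[0,0,0],[0,0,0],[0,0,0],[0,0,0],[0,0,0],[0,0,0],[0,0,0],[0,0,0]]}'
python3 -m jog '{"offset":[[-0.044,0.027,0],[-0.044,0.027,0],[-0.044,0.027,0],[-0.044,0.027,0],[-0.044,0.027,0],[-0.044,0.027,0],[0,0,0],[0,0,0]],"angular":[[0,0,0],[0,0,0],[0,0,0],[0,0,0],[0,0,0],[0,0,0],[0,0,0],[0,0,0]]}'
```

```text
time: 1.77
eef_pos: [0.3199, 0.3317, 0.2421]
tool_rot: [-3.141, 0.0, 1.422]
wrist_force: [1.1, 0.4, -0.6]
finger_gap: 0.8
grasp_force: 0.0
time: 2.6
eef_pos: [0.4711, -0.0244, 0.2422]
tool_rot: [-3.141, -0.0, 1.422]
wrist_force: [1.3, 0.3, -0.9]
finger_gap: 0.803
grasp_force: 0.0
time: 3.27
eef_pos: [0.5611, -0.2395, 0.2413]
tool_rot: [-3.14, 0.002, 1.417]
wrist_force: [0.0, 1.7, -0.2]
finger_gap: 0.804
grasp_force: 0.0
```

```bash
python3 -m jog '{"offset":[[0.01,0,0.035],[0,0,0.035],[0,0,0.03],[0,0,0.01],[0,0,0],[0,0,0]],"angular":[[0,0,0],[0,0,0],[0,0,0],[0,0,0],[0,0,0],[0,0,0]]}'
python3 -m jog '{"offset":[[0,0,0.004],[0,0,0],[0,0,0]],"angular":[[0,0,0],[0,0,0],[0,0,0]]}'
python3 -m jog '{"offset":[[0,0,0.003],[0,0,0],[0,0,0]],"angular":[[0,0,0],[0,0,0],[0,0,0]]}'
python3 -c "
from h import *
snap('wrist','w1')"
```

```text
time: 3.77
eef_pos: [0.563, -0.2283, 0.1602]
tool_rot: [-3.141, -0.0, 1.423]
wrist_force: [0.6, 0.6, 0.4]
finger_gap: 0.805
grasp_force: 0.0
time: 4.02
eef_pos: [0.5636, -0.2293, 0.158]
tool_rot: [3.14, 0.0, 1.422]
wrist_force: [0.1, -0.2, 0.2]
finger_gap: 0.803
grasp_force: 0.0
time: 4.27
eef_pos: [0.5629, -0.2291, 0.1547]
tool_rot: [3.141, -0.0, 1.422]
wrist_force: [0.2, -0.2, -0.1]
finger_gap: 0.801
grasp_force: 0.0
```

View pics/w1.png

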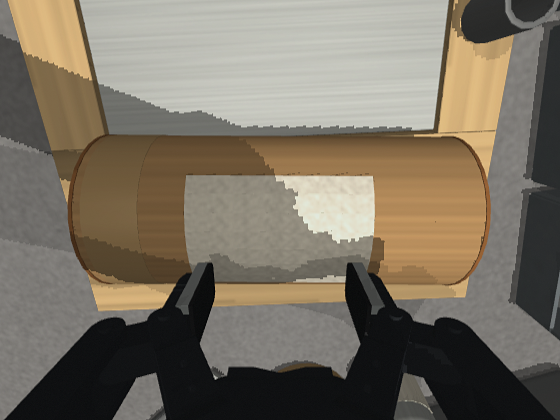

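The wrist view shows the fingers at (195,270) and (365,270). They are over the trailing half of the tube and roughly centred along it. I'll keep going down.

```bash
for i in 1; do python3 -m jog '{"offset":[[0,0,0.003],[0,0,0],[0,0,0]],"angular":[[0,0,0],[0,0,0],[0,0,0]]}' | grep -E 'eef|wrist_f'
python3 -m jog '{"offset":[[0,0,0.003],[0,0,0],[0,0,0]],"angular":[[0,0,0],[0,0,0],[0,0,0]]}'| grep -E 'eef|wrist_f'; done
```

```text
eef_pos: [0.5628, -0.229, 0.152]
wrist_force: [-0.0, 0.0, 0.7]
eef_pos: [0.5628, -0.229, 0.1498]
wrist_force: [-0.4, 0.4, 0.4]
```

```bash
python3 -m jog '{"offset":[[0,0,0.002],[0,0,0],[0,0,0]],"angular":[[0,0,0],[0,0,0],[0,0,0]]}' | grep -E 'eef|wrist_f'
python3 -m jog '{"offset":[[0,0,0.002],[0,0,0],[0,0,0]],"angular":[[0,0,0],[0,0,0],[0,0,0]]}'| grep -E 'eef|wrist_f'
```

```text
eef_pos: [0.5629, -0.2291, 0.1484]
wrist_force: [0.8, -0.0, -0.2]
eef_pos: [0.5629, -0.229, 0.1469]
wrist_force: [-0.3, -0.3, -0.1]
```

```bash
python3 -m jog '{"offset":[[0,0,0.002],[0,0,0],[0,0,0]],"angular":[[0,0,0],[0,0,0],[0,0,0]]}' | grep -E 'eef|wrist_f'
python3 -m jog '{"offset":[[0,0,0.002],[0,0,0],[0,0,0]],"angular":[[0,0,0],[0,0,0],[0,0,0]]}'| grep -E 'eef|wrist_f'
python3 -m jog '{"offset":[[0,0,0.001],[0,0,0],[0,0,0]],"angular":[[0,0,0],[0,0,0],[0,0,0]]}'| grep -E 'eef|wrist_f'
```

```text
eef_pos: [0.5628, -0.229, 0.1454]
wrist_force: [0.2, 0.6, 0.1]
eef_pos: [0.5629, -0.229, 0.1439]
wrist_force: [0.8, 0.2, 0.0]
eef_pos: [0.563, -0.2291, 0.1433]
wrist_force: [-0.1, -0.4, 0.7]
```

```bash
python3 -m jog '{"offset":[[0,0,0.002],[0,0,0],[0,0,0]],"angular":[[0,0,0],[0,0,0],[0,0,0]]}' | grep -E 'eef|wrist_f'
python3 -m jog '{"offset":[[0,0,0.001],[0,0,0],[0,0,0]],"angular":[[0,0,0],[0,0,0],[0,0,0]]}'| grep -E 'eef|wrist_f'
python3 -m jog '{"offset":[[0,0,0.001],[0,0,0],[0,0,0]],"angular":[[0,0,0],[0,0,0],[0,0,0]]}'| grep -E 'eef|wrist_f'
```

```text
eef_pos: [0.563, -0.2299, 0.1428]
wrist_force: [-1.8, 0.4, 6.9]
eef_pos: [0.5629, -0.2303, 0.1426]
wrist_force: [-4.0, -0.4, 10.8]
eef_pos: [0.5629, -0.2309, 0.1425]
wrist_force: [-5.2, -0.6, 14.5]
```

```bash
python3 -m jog '{"offset":[[0.002,0,-0.0015],[0.004,0,0],[0.006,0,0],[0.008,0,0],[0.008,0,0]],"angular":[[0,0,0],[0,0,0],[0,0,0],[0,0,0],[0,0,0]]}' | grep -E 'eef|wrist_f'
python3 -c "
from h import *
s=snap('top'); np.savez('t.npz',p=cloud(s))"
cat > tube.py <<'E'
from h import *
from scipy.optimize import least_squares
def tube(n='top',ylo=-300):
    s=snap(n); p=cloud(s).reshape(-1,3)*1000
    a=np.radians(-6.1);c=np.array([[np.cos(a),np.sin(a)],[-np.sin(a),np.cos(a)]])
    q=p[~np.isnan(p[:,0])]; xy=(q[:,:2]-[578,-69])@c.T; Z=q[:,2]
    m=(abs(xy[:,0])<160)&(xy[:,1]>-220)&(xy[:,1]<100)&(Z>55)&(Z<150); X,Y,Z=xy[m,0],xy[m,1],Z[m]
    f=lambda t:np.hypot(Y-t[0]-t[1]*X,Z-90)-50
    r=least_squares(f,[np.median(Y),0],loss='cauchy',f_scale=2)
    i=abs(f(r.x))<6; e=np.percentile(X[i],[.5,99.5])
    print('tube plate-frame x %.1f y %.1f len %.0f ang %.3f rms n'%(e.mean(),r.x[0]+r.x[1]*e.mean(),np.ptp(e),r.x[1]),i.sum())
    o=bot.observe(); P=np.array(o['eef_pos'])*1000; print('tcp plate',c@(P[:2]-[578,-69]),P[2],'yaw',o['tool_rot'][2],'t',o['time'],o['wrist_force'])
tube()
E
python3 tube.py
```

```text
eef_pos: [0.5662, -0.2095, 0.1437]
wrist_force: [-5.7, 0.7, 15.4]
tube plate-frame x 21.6 y -135.0 len 185 ang -0.049 rms n 691
tcp plate [   3.19852271 -139.25200312] 143.66354674026286 yaw 1.4225936157520995 t 7.3333 [-5.72590304  0.25285969 14.57010691]
```

```bash
python3 -m jog '{"offset":[[0.004,0,0],[0.008,0,0],[0.008,0,0],[0.008,0,0.0005],[0.008,0,0.001],[0.008,0,0.001],[0.008,0,0.001],[0.005,0,0.001],[0.003,0,0.001],[0,0,0]],"angular":[[0,0,0],[0,0,0],[0,0,0],[0,0,0],[0,0,0],[0,0,0],[0,0,0],[0,0,0],[0,0,0],[0,0,0]]}' | grep -E 'eef|wrist_f'
python3 tube.py
```

```text
eef_pos: [0.5736, -0.1625, 0.142]
wrist_force: [-11.0, 5.8, 33.7]
tube plate-frame x 125.6 y -45.1 len 65 ang -0.952 rms n 27
tcp plate [  5.5830816  -93.65133909] 142.0082551832735 yaw 1.4230052795395327 t 8.2167 [-10.54121698   5.71884211  34.35189598]
```

```bash
python3 -m jog '{"offset":[[0,0,-0.006],[0,0,-0.02],[-0.02,0,-0.03],[-0.04,0,-0.01],[-0.04,0,0],[0,0,0],[0,0,0]],"angular":[[0,0,0],[0,0,0],[0,0,0],[0,0,0],[0,0,0],[0,0,0],[0,0,0]]}' | grep -E 'eef|wrist_f'
python3 tube.py; python3 -c "
import tube as t
t.tube('side')
t.snap('wrist','w2')"
```

```text
eef_pos: [0.5606, -0.2409, 0.1871]
wrist_force: [-0.3, 1.2, -0.1]
tube plate-frame x 4.6 y -111.5 len 220 ang -0.047 rms n 2481
tcp plate [   1.26523956 -170.44029371] 186.63536773070072 yaw 1.4198163734031573 t 8.85 [ 0.42968294  0.97890243 -0.20014486]
tube plate-frame x 4.8 y -111.6 len 219 ang -0.047 rms n 2424
tcp plate [   1.45745139 -169.08182322] 186.37960865380816 yaw 1.4218085246482817 t 8.9 [ 0.2922652   1.14354055 -0.01688902]
tube plate-frame x 0.3 y -110.3 len 221 ang -0.046 rms n 3268
tcp plate [   1.62716299 -168.36045968] 186.2531269057698 yaw 1.4231038304838073 t 8.95 [0.09515623 0.13892474 1.11188565]
```

View pics/w2.png

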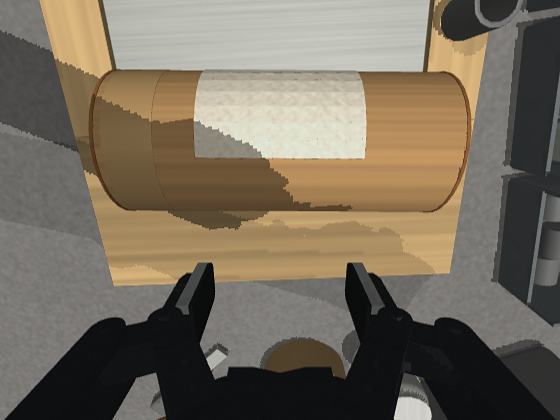

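```bash
python3 -m jog '{"offset":[[0.026,0,0.005],[0.026,0,0.02],[0,0,0.02],[0,0,0.008],[0,0,0.003],[0,0,0],[0,0,0]],"angular":[[0,0,0],[0,0,0],[0,0,0],[0,0,0],[0,0,0],[0,0,0],[0,0,0]]}' | grep -E 'eef|wrist_f'
```

```text
eef_pos: [0.5675, -0.2002, 0.1453]
wrist_force: [-0.5, -0.1, 1.0]
```

```bash
python3 -m jog '{"offset":[[0,0,0.003],[0.001,0,0.0017],[0.003,0,0],[0.006,0,0],[0.01,0,0],[0.01,0,0],[0.01,0,0]],"angular":[[0,0,0],[0,0,0],[0,0,0],[0,0,0],[0,0,0],[0,0,0],[0,0,0]]}' | grep -E 'eef|wrist_f'
python3 -m jog '{"offset":[[0.01,0,0],[0.01,0,0],[0.01,0,0],[0.01,0,0.0005],[0.01,0,0.0005],[0.006,0,0.0005],[0.003,0,0.0005],[0,0,0]],"angular":[[0,0,0],[0,0,0],[0,0,0],[0,0,0],[0,0,0],[0,0,0],[0,0,0],[0,0,0]]}' | grep -E 'eef|wrist_f'
python3 -m jog '{"offset":[[0,0,-0.006],[0,0,-0.02],[-0.02,0,-0.03],[-0.04,0,-0.01],[-0.04,0,0],[0,0,0],[0,0,0]],"angular":[[0,0,0],[0,0,0],[0,0,0],[0,0,0],[0,0,0],[0,0,0],[0,0,0]]}' | grep -E 'eef|wrist_f'
python3 tube.py
```

```text
eef_pos: [0.5725, -0.1707, 0.1437]
wrist_force: [-4.2, -0.0, 13.8]
eef_pos: [0.5797, -0.1248, 0.1424]
wrist_force: [-3.8, 2.0, 16.0]
eef_pos: [0.5665, -0.2033, 0.1899]
wrist_force: [0.6, 1.0, 0.1]
tube plate-frame x 17.8 y -74.5 len 242 ang -0.046 rms n 2289
tcp plate [   3.02335256 -132.44983496] 189.38684676058986 yaw 1.4194769782011911 t 11.4667 [-0.25813635  0.48836142 -0.13260488]
```

```bash
sed -i 's/<160)/<128)/' tube.py
python3 -m jog '{"offset":[[0.026,0,0.006],[0.025,0,0.02],[0,0,0.02],[0,0,0.01],[0,0,0.003],[0,0,0],[0,0,0]],"angular":[[0,0,0],[0,0,0],[0,0,0],[0,0,0],[0,0,0],[0,0,0],[0,0,0]]}' | grep -E 'eef|wrist_f'
python3 -m jog '{"offset":[[0,0,0.003],[0.001,0,0.0017],[0.003,0,0],[0.006,0,0],[0.01,0,0],[0.01,0,0],[0.01,0,0]],"angular":[[0,0,0],[0,0,0],[0,0,0],[0,0,0],[0,0,0],[0,0,0],[0,0,0]]}' | grep -E 'eef|wrist_f'
python3 -m jog '{"offset":[[0.01,0,0],[0.01,0,0],[0.01,0,0],[0.01,0,0.0005],[0.01,0,0.0005],[0.006,0,0.0005],[0.003,0,0.0005],[0,0,0]],"angular":[[0,0,0],[0,0,0],[0,0,0],[0,0,0],[0,0,0],[0,0,0],[0,0,0],[0,0,0]]}' | grep -E 'eef|wrist_f'
python3 -m jog '{"offset":[[0,0,-0.006],[0,0,-0.02],[-0.02,0,-0.03],[-0.04,0,-0.01],[-0.04,0,0],[0,0,0],[0,0,0]],"angular":[[0,0,0],[0,0,0],[0,0,0],[0,0,0],[0,0,0],[0,0,0],[0,0,0]]}' | grep -E 'eef|wrist_f'
python3 tube.py
```

```text
eef_pos: [0.5731, -0.163, 0.1454]
wrist_force: [-0.1, -0.9, 1.0]
eef_pos: [0.5782, -0.1328, 0.1437]
wrist_force: [-3.6, 0.6, 13.8]
eef_pos: [0.5852, -0.0868, 0.1423]
wrist_force: [-3.3, 2.2, 13.7]
eef_pos: [0.5721, -0.1657, 0.1899]
wrist_force: [0.5, 0.7, -0.2]
tube plate-frame x 8.4 y -36.4 len 220 ang -0.045 rms n 1973
tcp plate [  4.54892474 -94.53128594] 189.43875007241522 yaw 1.4199136822676368 t 13.9333 [ 0.48552827  0.28270664 -0.03932535]
```

```bash
python3 -m jog '{"offset":[[0.026,0,0.006],[0.025,0,0.02],[0,0,0.02],[0,0,0.01],[0,0,0.003],[0,0,0],[0,0,0]],"angular":[[0,0,0],[0,0,0],[0,0,0],[0,0,0],[0,0,0],[0,0,0],[0,0,0]]}' | grep -E 'eef|wrist_f'
python3 -m jog '{"offset":[[0,0,0.003],[0.001,0,0.0017],[0.003,0,0],[0.006,0,0],[0.01,0,0],[0.01,0,0],[0.01,0,0]],"angular":[[0,0,0],[0,0,0],[0,0,0],[0,0,0],[0,0,0],[0,0,0],[0,0,0]]}' | grep -E 'eef|wrist_f'
python3 -m jog '{"offset":[[0.01,0,0],[0.01,0,0],[0.01,0,0],[0.01,0,0.0005],[0.007,0,0.0005],[0.005,0,0.0005],[0.003,0,0.0005],[0,0,0],[0,0,0]],"angular":[[0,0,0],[0,0,0],[0,0,0],[0,0,0],[0,0,0],[0,0,0],[0,0,0],[0,0,0],[0,0,0]]}' | grep -E 'eef|wrist_f'
python3 -m jog '{"offset":[[0,0,-0.006],[0,0,-0.02],[-0.02,0,-0.03],[-0.04,0,-0.01],[-0.04,0,0],[0,0,0],[0,0,0],[0,0,0]],"angular":[[0,0,0],[0,0,0],[0,0,0],[0,0,0],[0,0,0],[0,0,0],[0,0,0],[0,0,0]]}' | grep -E 'eef|wrist_f'
python3 tube.py; python3 -c "import tube"
```

```text
eef_pos: [0.5787, -0.1259, 0.1456]
wrist_force: [-0.3, 0.3, 0.8]
eef_pos: [0.5837, -0.0953, 0.1437]
wrist_force: [-2.6, 0.4, 12.5]
eef_pos: [0.5902, -0.0532, 0.1427]
wrist_force: [-5.0, 1.6, 15.8]
eef_pos: [0.5778, -0.1283, 0.1895]
wrist_force: [0.8, 1.0, 0.8]
tube plate-frame x 10.1 y -0.1 len 221 ang -0.046 rms n 1576
tcp plate [  6.17350792 -58.16196904] 189.3442817501575 yaw 1.4230287025164292 t 16.5667 [ 0.20440476 -0.33793544 -0.51496814]
tube plate-frame x 10.1 y -0.1 len 221 ang -0.046 rms n 1541
tcp plate [  6.23661519 -57.82524629] 189.27592488920158 yaw 1.4238075741417475 t 16.6167 [-0.89172008 -0.06035815 -0.66452867]
```

```bash
python3 -m jog '{"offset":[[0,0,-0.036],[0,0,-0.036],[0,0,-0.035],[0.0446,-0.0159,0],[0.0446,-0.0159,0],[0.0446,-0.0159,0],[0.0446,-0.0159,0],[0.0446,-0.0159,0],[0.0446,-0.0159,0],[0.0446,-0.0159,0]],"angular":[[0,0,0],[0,0,0],[0,0,0],[0,0,0],[0,0,0],[0,0,0],[0,0,0],[0,0,0],[0,0,0],[0,0,0]]}' -1 | grep -E 'eef|wrist_f'
python3 -m jog '{"offset":[[0.0446,-0.0159,0],[0.0446,-0.0159,0],[0.0446,-0.0159,0],[0.0446,-0.0159,0],[0.0446,-0.0159,0],[0.0446,-0.0159,0],[0.0446,-0.0159,0],[0,0,0],[0,0,0],[0,0,0]],"angular":[[0,0,0],[0,0,0],[0,0,0],[0,0,0],[0,0,0],[0,0,0],[0,0,0],[0,0,0],[0,0,0],[0,0,0]]}'
python3 - <<'E'
from h import *
from tube import *
s=snap('wrist','w3');p=cloud(s);im=s['image'];g=cv2.cvtColor(im,cv2.COLOR_BGR2HSV)
m=((g[...,1]<50)&(g[...,2]>120)&(abs(p[...,2]-.053)<.012)).astype('uint8')
n,l,st,c=cv2.connectedComponentsWithStats(m)
for k in range(1,n):
    if st[k,4]>150: print(c[k],st[k,4],p[l==k].mean(0))
E
```

```text
eef_pos: [0.529, 0.1182, 0.2699]
wrist_force: [1.6, 0.5, -0.6]
time: 18.28
eef_pos: [0.4816, 0.3593, 0.2694]
tool_rot: [-3.141, 0.001, 1.424]
wrist_force: [0.4, -0.5, 0.0]
finger_gap: -0.001
grasp_force: 0.0
tube plate-frame x 9.0 y 0.5 len 221 ang -0.045 rms n 2734
tcp plate [-140.53583675  414.59877618] 269.64990991381626 yaw 1.4215957395812393 t 18.3333 [ 0.58314616 -0.24415212 -0.64858188]
[259.47408377 119.67748691] 3820 [0.47256228 0.42686515 0.04520679]
[421.80114723  98.66347992] 523 [0.65568025 0.42353776 0.04219429]
[206.46428571 111.40873016] 252 [0.41579175 0.44643554 0.05429476]
[231.14893617 134.45957447] 235 [0.43775685 0.41814359 0.05427537]
[277.09023256 177.50697674] 1075 [0.48165425 0.36128484 0.054258  ]
[480.67906977 168.00930233] 215 [0.7195705  0.33747169 0.05340577]
[531.8255814  312.47093023] 172 [0.81227243 0.10975514 0.04531355]
[536.56906077 384.8121547 ] 181 [ 0.83837523 -0.03403724  0.04421651]
```

View pics/w3.png

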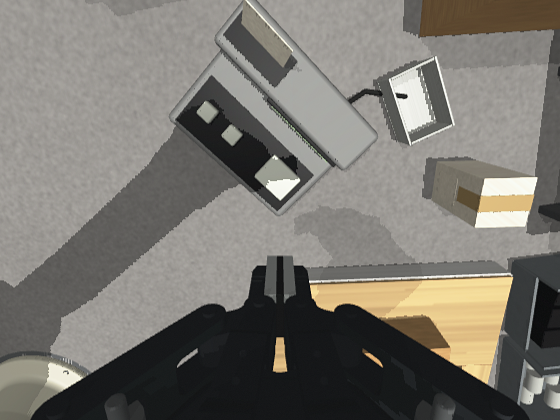

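The wrist view shows the print key at (277,177), which puts it at (0.482, 0.361, 0.054) and matches the first measurement. The small keys are well clear at (231,134) and (206,111).

```bash
python3 -m jog '{"offset":[[0.0025,0,0.036],[0,0,0.04],[0,0,0.04],[0,0,0.04],[0,0,0.04],[0,0,0.03],[0,0,0.02],[0,0,0.01],[0,0,0],[0,0,0]],"angular":[[0,0,0],[0,0,0],[0,0,0],[0,0,0],[0,0,0],[0,0,0],[0,0,0],[0,0,0],[0,0,0],[0,0,0]]}' | grep -E 'eef|wrist_f'
python3 -m jog '{"offset":[[0,0,0.005],[0,0,0.004],[0,0,0.002],[0,0,0],[0,0,0]],"angular":[[0,0,0],[0,0,0],[0,0,0],[0,0,0],[0,0,0]]}' | grep -E 'eef|wrist_f'
```

```text
eef_pos: [0.4834, 0.3602, 0.0785]
wrist_force: [-0.1, -0.6, 0.2]
eef_pos: [0.4827, 0.361, 0.07]
wrist_force: [0.7, 0.6, 0.6]
```

```bash
python3 -m jog '{"offset":[[0,0,0.004],[0,0,0.004],[0,0,0],[0,0,0]],"angular":[[0,0,0],[0,0,0],[0,0,0],[0,0,0]]}' | grep -E 'eef|wrist_f'
python3 -m jog '{"offset":[[0,0,0.003],[0,0,0.003],[0,0,0],[0,0,0]],"angular":[[0,0,0],[0,0,0],[0,0,0],[0,0,0]]}' | grep -E 'eef|wrist_f'
```

```text
eef_pos: [0.4829, 0.3611, 0.0638]
wrist_force: [0.7, 0.9, 2.8]
eef_pos: [0.4829, 0.3611, 0.0601]
wrist_force: [-0.9, -0.9, 9.4]
```

```bash
python3 -m jog '{"offset":[[0,0,0.002],[0,0,0],[0,0,0]],"angular":[[0,0,0],[0,0,0],[0,0,0]]}' | grep -E 'eef|wrist_f'
python3 -m jog '{"offset":[[0,0,-0.01],[0,0,-0.02],[0,0,-0.04],[0,0,-0.04],[0,0,-0.04],[0,0,-0.04],[0,0,-0.04],[0,0,0],[0,0,0],[0,0,0]],"angular":[[0,0,0],[0,0,0],[0,0,0],[0,0,0],[0,0,0],[0,0,0],[0,0,0],[0,0,0],[0,0,0],[0,0,0]]}' | grep -E 'eef|wrist_f'
python3 - <<'E'
from tube import *
s=snap('wrist','w4');p=cloud(s);q=p[165:190,270:285].reshape(-1,3);print(np.nanmedian(q,0))
E
```

```text
eef_pos: [0.483, 0.3611, 0.0599]
wrist_force: [-4.4, -4.0, 17.9]
eef_pos: [0.4821, 0.3605, 0.2295]
wrist_force: [-0.1, 0.2, -0.6]
tube plate-frame x 9.2 y 0.4 len 221 ang -0.046 rms n 2738
tcp plate [-141.35284501  416.50799942] 228.72666514742977 yaw 1.4219087753061048 t 21.4333 [ 0.01112034  0.45635922 -0.1909222 ]
[0.48254714 0.37350573 0.05432841]
```

The key bottomed out at 17.9 N and is back up at 54 mm. The tube is still at rest on the plate, so I'm handing in.

```bash
python3 -c "
from station import bot
print(bot.finish_job())"
```

```text
the job is handed in; nothing more can be done
None
```

The tube was rolled onto the middle of the plate (measured about 9 mm off lengthwise, under 1 mm off in the rolling direction, 0.046 rad off square). The print key was then pressed right down and let up, and the job is handed in at about 21 s; no verdict came back.

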